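Wipe the fixture clear and hold the cast lever level above it

TASK

Use the cream nylon block to wipe the three loose steel offcuts off the fixture plate onto the bench, keeping your fingers off them, and set the block back down upright on the bench. Then pick up the dark cast lever by its balance point and finish still holding it, level and steady, about 5 cm above the tops of the fixture's post and pin, big boss centred over the thick post and small eye over the thin pin, never touching the fixture or the offcuts with it. Leave the other tools where they are.

Things in the scene. Friction and masses are not known exactly. Their poses are not given: they have to be found in the camera images.
- fixture: steel fixture plate fixed to the bench, 90 (own x) x 250 (own y) x 20 mm high; origin at the centre of its underside, on the bench. Its flat middle, between post and pin, carries the offcuts. A thick post (17 mm diameter) stands at own y = -85 mm and a thin pin (9 mm diameter) at own y = +85 mm, both rising 14 mm above the plate's top; nothing else stands above the plate, both long edges are open
- post_top (a point): centre of the top of the thick post, 34 mm above the bench
- pin_top (a point): centre of the top of the thin pin, 34 mm above the bench
- lever: dark cast steel lever, 0.5 to 0.8 kg, lying flat on its boss and eye behind the fixture. Origin under the centre of its big boss (44 mm diameter, 36 mm high, 21 mm bore); a straight bar 18 mm wide (own x) and 16 mm high (from 8 to 24 mm above the lever's underside) runs along own +y to a small eye (28 mm diameter, 28 mm high, 12 mm bore) at y = 170 mm; own z is up
- lever_balance (a point): the lever's balance point (centre of mass along the bar): on the bar's centre line, 59 mm from the boss centre towards the eye, 16 mm above the underside; grip the bar here across its 18 mm width
- lever_boss (a point): centre of the big boss's bore, at the lever's underside
- lever_eye (a point): centre of the small eye's bore, at the lever's underside, 170 mm from lever_boss
- block: cream nylon block, 40 (own x) x 62 (own y) x 34 mm high, about 0.11 kg, standing flat on the bench at the front right; origin at the centre of its underside. Held by its two ends across the 62 mm, high up, its 62 mm long face wipes and the fingertips stay clear above the offcuts
- offcut_0: loose steel bar offcut, 13 x 12 x 6 mm, 12 g, lying on the fixture plate (top 20 mm above the bench) on the post side of the middle; origin under its centre
- offcut_1: loose steel bar offcut, 13 x 12 x 6 mm, 12 g, lying on the fixture plate (top 20 mm above the bench) near the middle; origin under its centre
- offcut_2: loose steel bar offcut, 13 x 12 x 6 mm, 12 g, lying on the fixture plate (top 20 mm above the bench) on the pin side of the middle; origin under its centre
- spanner_17: larger combination spanner, 206 mm long (own y), lying along the left edge of the bench; bystander, origin under its centre
- spanner_13: small combination spanner, 163 mm long (own y), lying far right, in front of the mill; bystander, origin under its centre
- brass_drift: brass drift, a round rod 140 mm long (own y), 16 mm thick, lying behind the lever; bystander, origin under its centre
- hex_key_6: black hex key, 41 x 115 mm (own y), 8 mm thick, lying in front of the mill; bystander, origin under its centre
- bolt_m10: bolt, 57 mm long (own y), lying right of the fixture; bystander, origin under its centre
- toggle_clamp: small toggle clamp bolted at the front edge of the bench between block and fixture, bystander, about 46 x 126 mm (along world y), its red grip up to 105 mm high; carry things over it or behind it
- mill_corner (a point): top of the near left corner of the fixed pin mill's feed tray, 132 mm high; the tray runs right from here, and the mill's taller rotor stands from 80 mm behind it. Between block and fixture or lever, swing the hand round this corner on the robot's side (within 0.45 m of the base, tool point above 0.2 m, the way is free)
Not all that is in view belongs to the job. Of the things that look like the block, the larger one is meant.

How it is judged:
By the outcome, as a careful person would: the job done as asked, in the order asked, and still so for the second after the job is handed in, while the arm keeps its last pose, push and grip.
It also fails if it takes over 67 s, if anything falls off the work surface, if the arm or the gripper's body presses on something with over 40 N, if the wrist force passes 120 N, or if a joint passes its speed limit or range.

ROBOT

A 7-joint arm with a two-finger parallel gripper is mounted at the origin on a cart in front of the work surface, level with it; the furniture and walls round the work are solid. World frame = base frame: x ahead of the robot, y to its left, z up, the work surface at z = 0. Lengths are in m, angles in rad, forces in N, time in s.
With the tool pointing down it reaches from about 0.4 to 0.85 m from the base axis. Payload 10.4 kg.
Tool frame: the origin (TCP) lies between the finger pads, 19 mm behind the fingertips; this is the grasp point; z points along the fingers, x is the direction in which the jaws open and shut, and the axes are right-handed (so a half turn about z gives the same grasp; the last joint's range is limited). The gripper opens to 85 mm and grips with 20 to 120 N. Pads are 22 mm wide; open, the fingers measure 114 mm over their backs; the gripper's body (76 mm by 85 mm) begins 54 mm behind the grasp point. The pads swing forward as they close: fully open they stand 13 mm farther back than shut.
Start: joints at [1.241, 0.332, -0.065, 1.46, 0.022, 1.35, -0.088], TCP at [0.189, -0.596, 0.25] pointing down, gripper open.
Joint ranges: [-2.6, 2.6], [-0.5, 2.12], [-1.47, 1.34], [0.16, 2.42], [-1.27, 4.41], [0.06, 2.06], [-2.6, 2.6]. Speed limits (rad/s): [2.22, 2.22, 2.79, 2.79, 3.14, 3.14, 3.14].

INTERFACE

Orientations are given as a unit quaternion [x, y, z, w].
In Python, from workcell import manip, cams gives the robot as it stands.
- The arm moves only by the tool move_arm, never from a script. Its argument "moves" is a list of rows, each a list of 7 numbers: the turn, a rotation vector about the tool's x, y, z in degrees, then the shift along the tool's x, y, z in m, then the finger opening in m, from 0 to 0.0854. A call has 1 to 10 rows; each row is the pose to reach, as a shift and turn from the pose commanded when the call began, along the tool's axes at that moment; what a row does not reach only later rows make up. A row lasts 1/10 s, in which the tool goes at most 50 mm and 8.59 degrees, less where a joint would pass 70% of its speed; a pose out of reach is approached as far as the arm can. A call with a gripper value outside its range is refused whole. The fingers move at their own pace and stop on an object; "grip_force" is the grip in N (left out, the last holds). Time passes only in rows, so rows that repeat a pose let the fingers close. It gives the time, the measured TCP pose, the force and the opening at its end, in the units of the state.
- manip.get_obs(): the state, without advancing time (a new reading comes with each control period).
- cams.camera(name): name is "scene" or "top" or "wrist"; returns the picture (420x560x3 uint8, red, green, blue); there is no depth.
- cams.camera_params(name): a dict with "fx", "fy", "cx", "cy" (pixels), "dist_coeffs" ([k1, k2, p1, p2, k3] as OpenCV has them; the pictures are not rectified), "xyz" and "rotation" of the camera in the world. Camera axes: x right, y up, looking along -z (the intrinsics and any distortion apply to the point x, -y, -z); pixel columns grow to the right and rows downward; lengths in m; the calibration is good to about 2 mm. A picture is of the moment at which its call begins: read the wrist's pose just before it. camera_params takes no time and is no camera call; for the wrist camera it gives the pose at the moment of the call.
- manip.hand_in(): hands the job in, once; it reports no verdict.
The state is a dict: "clock": time; "joint_pos": joint angles; "joint_velocities": joint speeds; "tau": joint torques, N m; "position": TCP position; "ee_rot": TCP orientation; "ft_force": force on the tool from outside, world axes, zero at the start; "torque": the same for the moment, N m; "grip_width": opening from 0.0 (shut) to 1.0 (fully open).
Only numpy, scipy, OpenCV 4.12 (cv2) and the standard library are available. Lean on these libraries where they do the work, as an engineer would, in place of code of your own. Each camera call takes 0.05 s, during which the arm holds its last target. There are 200 camera calls.

## Working session

There is one attempt and no reset: what is moved stays moved. The work goes in short steps, Python scripts to look and compute and a tool call to move; the robot and the scene stay as the last step left them, time stands still between calls to the robot, and variables do not carry over. Pictures are saved under pics/ and viewed, about 8 in all and at most 12, crops included, and the job is handed in when it is done.

Besides the shell and the picture viewer there is one more tool, called after "Emit:" as a command line: name --pt "numbers of a row" for each row, then --argument value for the rest. move_arm: Moves the arm, as the interface text tells. Its arguments: {"type":"object","properties":{"moves":{"type":"array","items":{"type":"array","items":{"type":"number"}}},"grip_force":{"type":"number"}},"required":["moves"]}

```bash
mkdir -p pics; ls
python3 - <<'E'
from workcell import manip, cams
import cv2
o=manip.get_obs(); print({k:o[k] for k in('clock','position','ee_rot','ft_force','grip_width')})
for n in('scene','top'):
    cv2.imwrite(f'pics/{n}0.png',cv2.cvtColor(cams.camera(n),cv2.COLOR_RGB2BGR)); print(n,cams.camera_params(n))
E
```

```text
pics
{'clock': 0.0, 'position': array([ 0.18865068, -0.5954825 ,  0.24922466]), 'ee_rot': array([ 8.06852581e-01, -5.90752410e-01, -5.90530897e-04, -3.92246117e-04]), 'ft_force': array([ 0.17530529,  0.31377214, -0.59987164]), 'grip_width': 0.9990522686984961}
scene {'fx': 454.4892192728758, 'fy': 454.4892192728758, 'cx': 278.4632873002945, 'cy': 213.0161162330659, 'dist_coeffs': array([-0.06992182,  0.        ,  0.        ,  0.        ,  0.        ]), 'xyz': array([-0.40257755, -0.71859927,  1.0830726 ]), 'rotation': array([ 0.38339502, -0.19824387, -0.41415729,  0.80136219])}
top {'fx': 528.6646103131804, 'fy': 528.6646103131804, 'cx': 280.0419047942661, 'cy': 212.46642293628545, 'dist_coeffs': array([-0.02854896,  0.        ,  0.        ,  0.        ,  0.        ]), 'xyz': array([ 0.25443015, -0.06620258,  1.55784051]), 'rotation': array([ 0.0801418 , -0.07389031, -0.70023854,  0.70553774])}
```

View pics/top0.png

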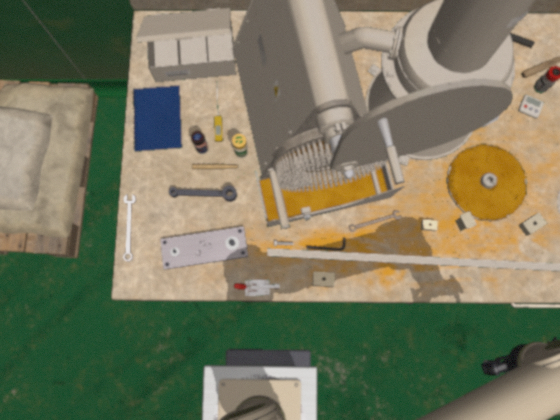

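View pics/scene0.png

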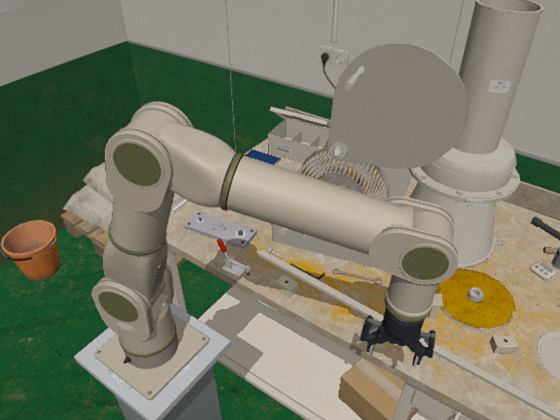

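```bash
cat > h.py <<'E'
import numpy as np, cv2
from scipy.spatial.transform import Rotation as R
from workcell import manip, cams
def ray(p,uv):
    K=np.array([[p['fx'],0,p['cx']],[0,p['fy'],p['cy']],[0,0,1]])
    n=cv2.undistortPoints(np.array(uv,float).reshape(-1,1,2),K,p['dist_coeffs']).reshape(-1,2)
    return R.from_quat(p['rotation']).apply(np.c_[n[:,0],-n[:,1],-np.ones(len(n))])
def world(p,uv,z):
    d=ray(p,uv); c=p['xyz']; return c+d*((np.atleast_1d(z)-c[2])/d[:,2])[:,None]
def pix(p,X):
    q=R.from_quat(p['rotation']).inv().apply(np.atleast_2d(X)-p['xyz'])*[1,-1,-1]
    K=np.array([[p['fx'],0,p['cx']],[0,p['fy'],p['cy']],[0,0,1]])
    return cv2.projectPoints(q,np.zeros(3),np.zeros(3),K,p['dist_coeffs'])[0].reshape(-1,2)
def save(im,n,box=None,s=1):
    if box: im=im[box[1]:box[3],box[0]:box[2]]
    cv2.imwrite('pics/'+n,cv2.resize(cv2.cvtColor(im,cv2.COLOR_RGB2BGR),None,fx=s,fy=s,interpolation=cv2.INTER_CUBIC))
def tofix(p):pass
E
python3 - <<'E'
from h import *
p=cams.camera_params('top')
uv=[(324,279),(467,220),(532,223),(430,225),(203,247),(232,242),(230,192),(173,192),(255,288),(265,224),(270,253),(560,265)]
for a,b in zip(uv,world(p,uv,[.034,.034,.034,.034,.02,.034,.036,.028,.05,.132,.02,.02])): print(a,b.round(3))
im=cv2.cvtColor(cv2.imread('pics/top0.png'),cv2.COLOR_BGR2RGB)
a=cv2.resize(im[170:305,110:350],None,fx=3.3,fy=3.3,interpolation=cv2.INTER_CUBIC)
b=cv2.resize(im[200:245,400:560],None,fx=3.3,fy=3.3,interpolation=cv2.INTER_CUBIC)
c=np.zeros((a.shape[0]+b.shape[0],a.shape[1],3),np.uint8); c[:len(a)]=a; c[len(a):,:b.shape[1]]=b
save(c,'crop1.png')
E
```

```text
(324, 279) [ 0.397 -0.179  0.034]
(467, 220) [ 0.573 -0.602  0.034]
(532, 223) [ 0.566 -0.794  0.034]
(430, 225) [ 0.558 -0.492  0.034]
(203, 247) [0.49  0.175 0.02 ]
(232, 242) [0.503 0.088 0.034]
(230, 192) [0.653 0.098 0.036]
(173, 192) [0.654 0.27  0.028]
(255, 288) [0.369 0.018 0.05 ]
(265, 224) [ 0.538 -0.011  0.132]
(270, 253) [ 0.474 -0.023  0.02 ]
(560, 265) [ 0.443 -0.872  0.02 ]
```

View pics/crop1.png

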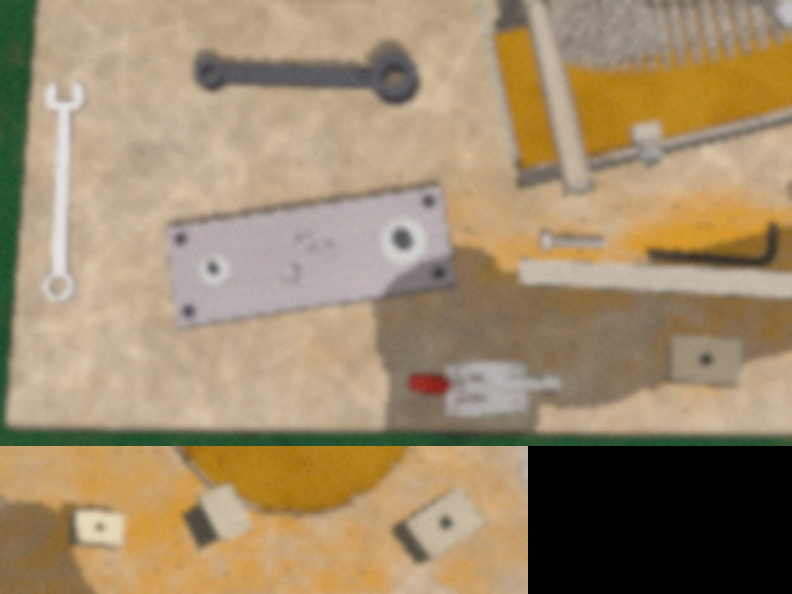

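Top crop: lever boss at about (395,77) in the crop and eye at (210,71); post (403,239), pin (212,267), offcuts near (300,238), (328,246), (291,273). There are four block candidates, in full-picture pixels:
- (324,279): about 62x42 mm, front right, beyond the clamp.
- (430,225): only about 46x35 mm.
- (467,220): grey, no mark on top.
- (532,223): grey, out of reach.

(324,279) fits. I'll confirm it from the wrist.

```bash
cat >> h.py <<'E'
def fit(pts_local,pts_w):
    a=np.array(pts_local,float)[:,:2];b=np.array(pts_w)[:,:2]
    ca,cb=a.mean(0),b.mean(0);A,B=a-ca,b-cb
    th=np.arctan2((A[:,0]*B[:,1]-A[:,1]*B[:,0]).sum(),(A*B).sum())
    c,s=np.cos(th),np.sin(th);M=np.array([[c,-s],[s,c]]);t=cb-M@ca
    return t,np.degrees(th),np.linalg.norm(A@M.T-B,axis=1)
def go(pos,xdir):
    "pos target, xdir: wanted world heading (deg) of tool x (mod 180)"
    o=manip.get_obs();r=R.from_quat(o['ee_rot']);x=r.apply([1,0,0])
    cur=np.degrees(np.arctan2(x[1],x[0]));d=(xdir-cur+90)%180-90
    T=R.from_euler('z',cur+d,degrees=True)*R.from_euler('x',180,degrees=True)
    print('t',round(o['clock'],2),'pos',o['position'].round(4),'cur heading',cur.round(1),'turn',np.degrees((r.inv()*T).as_rotvec()).round(2),'shift',r.inv().apply(np.array(pos)-o['position']).round(4),'q',o['joint_pos'].round(2),'F',o['ft_force'].round(1),'w',round(o['grip_width']*.0854,4))
E
python3 - <<'E'
from h import *
p=cams.camera_params('top')
f=lambda L:[(110+a/3.3,170+b/3.3) for a,b in L]
L=[(45,125),(45,-125),(-45,-125),(-45,125),(0,-85),(0,85)]
print('fix',fit(L,world(p,f([(167,226),(440,184),(455,287),(180,327),(403,239),(212,267)]),[.02]*4+[.034]*2)))
print('lev',fit([(0,0),(0,170)],world(p,f([(396,77),(210,71)]),[.036,.028])))
b=world(p,f([(671,336),(741,337),(740,384),(669,382)]),.034)
print('blk',b.round(4),fit([(20,31),(20,-31),(-20,-31),(-20,31)],b*1000))
print(world(p,f([(300,238),(328,246),(291,273)]),.026))
t=cams.camera_params('scene'); d1=ray(p,[(270,253)])[0]; d2=ray(t,[(260,252)])[0]
A=np.c_[d1,-d2]; s=np.linalg.lstsq(A,t['xyz']-p['xyz'],rcond=None)[0]; print('bar end',p['xyz']+s[0]*d1,t['xyz']+s[1]*d2)
go([.40,-.18,.2],-92)
E
```

```text
fix (array([0.48857098, 0.17162764]), np.float64(9.116590617385741), array([132.7209179 , 132.72152838, 132.72084818, 132.72293519,
        84.91524059,  84.91449528]))
lev (array([ -2.68114869, -84.75125176]), np.float64(-2.2477521613984437), array([84.91476348, 84.91476348]))
blk [[ 0.4179 -0.1486  0.034 ]
 [ 0.4174 -0.2097  0.034 ]
 [ 0.3766 -0.2083  0.034 ]
 [ 0.3779 -0.1467  0.034 ]] (array([ 397.47272928, -178.29344281]), np.float64(-1.2720699087124625), array([0.88630359, 0.66520807, 0.60235729, 0.30872813]))
[[0.50338593 0.18055591 0.026     ]
 [0.4963802  0.15531375 0.026     ]
 [0.47194194 0.18728673 0.026     ]]
bar end [ 0.47469124 -0.0224487   0.01236212] [ 0.4733358  -0.02097953  0.01221053]
t 0.1 pos [ 0.1887 -0.5955  0.2493] cur heading -72.4 turn [1.000e-02 7.000e-02 1.958e+01] shift [-0.3322 -0.327   0.0497] q [ 1.24  0.33 -0.06  1.46  0.02  1.35 -0.09] F [-0.3 -0.3 -0.4] w 0.0858
```

Emit:
move_arm --pt "0 0 2 -0.033 -0.033 0 0.085" --pt "0 0 4 -0.066 -0.065 0 0.085" --pt "0 0 6 -0.1 -0.098 0.005 0.085" --pt "0 0 8 -0.133 -0.131 0.01 0.085" --pt "0 0 10 -0.166 -0.163 0.015 0.085" --pt "0 0 12 -0.2 -0.196 0.02 0.085" --pt "0 0 14 -0.233 -0.229 0.025 0.085" --pt "0 0 16 -0.266 -0.262 0.03 0.085" --pt "0 0 18 -0.3 -0.294 0.04 0.085" --pt "0 0 19.6 -0.332 -0.327 0.05 0.085" --grip_force 40

```text
clock: 1.1
position: [0.4006, -0.1787, 0.1998]
ee_rot: [-0.694, 0.72, -0.0, -0.0]
ft_force: [2.0, -0.7, -0.5]
grip_width: 0.998
```

Run:
```python
from h import *
go([.398,-.178,.08],-91.3)
p=cams.camera_params('wrist');save(cams.camera('wrist'),'w1.png');print(p)
np.save('w1.npy',p,allow_pickle=True)
print(pix(p,[[.398,-.178,.034]]))
```

```text
t 1.1 pos [ 0.4006 -0.1787  0.1998] cur heading -92.1 turn [-0.02 -0.04 -0.81] shift [-0.0007  0.0026  0.1198] q [ 0.79 -0.02 -0.46  1.97 -0.01  1.19 -1.28] F [ 2.  -0.7 -0.5] w 0.0852
{'fx': 317.26974414647793, 'fy': 317.26974414647793, 'cx': 280.8966286802714, 'cy': 211.44086660209882, 'dist_coeffs': array([-0.07598439,  0.        ,  0.        ,  0.        ,  0.        ]), 'xyz': array([ 0.47018343, -0.18032911,  0.32340097]), 'rotation': array([ 0.09709589, -0.09989743,  0.71246052, -0.68774479])}
[[280.82896712 200.34271348]]
```

View pics/w1.png

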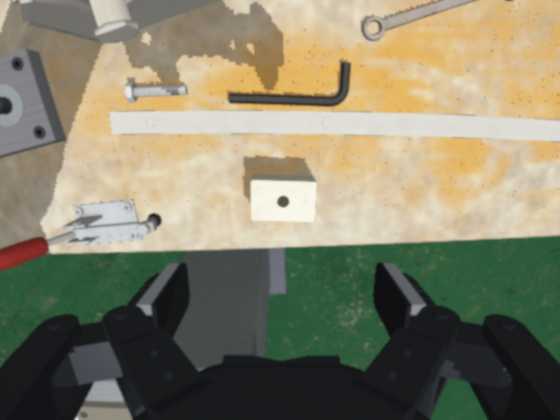

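The block is confirmed cream, about 65x43 px at (283,200), or roughly 62x41 mm. Its centre is about (0.398, -0.180).

Emit:
move_arm --pt "0 0 0 0.001 0.002 0.045 0.085" --pt "0 0 0 0.001 0.002 0.09 0.085" --pt "0 0 0 0.001 0.002 0.13 0.085" --pt "0 0 0 0.001 0.002 0.16 0.085" --pt "0 0 0 0.001 0.002 0.171 0.085" --pt "0 0 0 0.001 0.002 0.171 0.05" --pt "0 0 0 0.001 0.002 0.171 0.05" --pt "0 0 0 0.001 0.002 0.171 0.05" --pt "0 0 0 0.001 0.002 0.171 0.05" --pt "0 0 0 0.001 0.002 0.171 0.05" --grip_force 50

```text
clock: 2.15
position: [0.3992, -0.182, 0.0303]
ee_rot: [-0.694, 0.72, -0.001, 0.0]
ft_force: [-1.3, -0.2, 8.4]
grip_width: 0.714
```

Run:
```python
from h import *
go([.398,-.178,.25],-91.3)
```

```text
t 2.15 pos [ 0.3992 -0.182   0.0303] cur heading -92.0 turn [-0.12 -0.08 -0.73] shift [-0.0037  0.0008 -0.2197] q [ 0.75  0.23 -0.45  2.13  0.14  0.81 -1.4 ] F [-1.3 -0.2  8.4] w 0.061
```

Emit:
move_arm --pt "0 0 0 0 0 -0.045 0.05" --pt "0 0 0 0 0 -0.09 0.05" --pt "0 0 0 0 0 -0.135 0.05" --pt "0 0 0 0 0 -0.18 0.05" --pt "0 0 0 0 0 -0.22 0.05" --pt "0 0 -2 -0.04 -0.003 -0.22 0.05" --pt "0 0 -3 -0.085 -0.006 -0.22 0.05" --pt "0 0 -4 -0.13 -0.01 -0.22 0.05" --pt "0 0 -5 -0.175 -0.014 -0.22 0.05" --pt "0 0 -6 -0.215 -0.012 -0.22 0.05"

```text
clock: 3.15
position: [0.4178, 0.0353, 0.2496]
ee_rot: [0.732, -0.682, 0.001, -0.0]
ft_force: [-0.3, 0.0, -1.0]
grip_width: 0.713
```

Run:
```python
from h import *
go([.41,.16,.25],-80.9)
```

```text
t 3.15 pos [0.4178 0.0353 0.2496] cur heading -85.9 turn [-0.08 -0.04 -5.03] shift [-0.125  -0.0011 -0.0005] q [ 0.6  -0.12 -0.73  1.93 -0.08  1.3  -1.6 ] F [-0.3  0.  -1. ] w 0.0609
```

Emit:
move_arm --pt "0 0 -2 -0.04 0 0 0.05" --pt "0 0 -4 -0.08 0 0 0.05" --pt "0 0 -5 -0.115 0 0 0.05" --pt "0 0 -5 -0.125 -0.001 0 0.05" --pt "0 0 -5 -0.125 -0.001 0 0.05"

```text
clock: 3.65
position: [0.4098, 0.1589, 0.2493]
ee_rot: [0.761, -0.649, 0.0, -0.0]
ft_force: [0.6, -0.7, -1.8]
grip_width: 0.713
```

Run:
```python
from h import *
go([.41,.16,.25],-80.9)
p=cams.camera_params('wrist');im=cams.camera('wrist');save(im,'w2.png');np.save('w2.npy',p,allow_pickle=True)
```

```text
t 3.65 pos [0.4098 0.1589 0.2493] cur heading -80.9 turn [-0.03 -0.01  0.04] shift [-0.001  -0.0004 -0.0007] q [ 0.48 -0.06 -0.9   1.88 -0.05  1.29 -1.82] F [ 0.6 -0.7 -1.8] w 0.0609
```

View pics/w2.png

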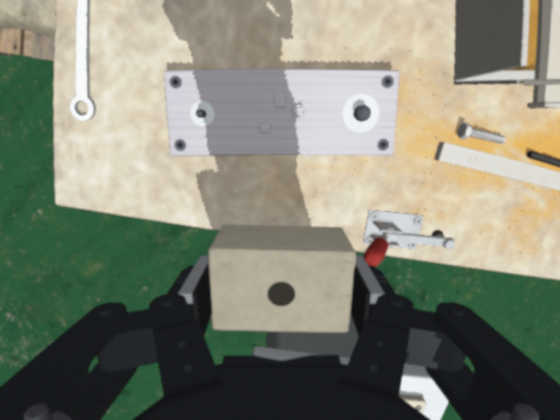

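The block is held upright. Plate corners are at (165,71), (398,70), (396,154) and (170,155); post (362,113), pin (201,113); offcuts (280,101), (298,110), (264,127).

Run:
```python
from h import *
p=np.load('w2.npy',allow_pickle=True).item()
L=np.array([(45,125),(45,-125),(-45,-125),(-45,125),(0,-85),(0,85)])/1e3
w=world(p,[(165,71),(398,70),(396,154),(170,155),(362,113),(201,113)],[.02]*4+[.034]*2)
t,th,e=fit(L,w);print(t,th,e)
print('post/pin',w[4:])
a=np.radians(th);M=np.array([[np.cos(a),-np.sin(a)],[np.sin(a),np.cos(a)]])
print('off',(world(p,[(280,101),(298,110),(264,127)],.026)[:,:2]-t)@M*1e3)
for l in [(.052,.002),(-.055,.002)]: print(l,t+M@l)
go([*(t+M@[.054,.002]),.1],th-90)
```

```text
[0.48741568 0.17098995] 9.523214039479704 [0.00228489 0.00301085 0.00201526 0.00109127 0.00255034 0.00132966]
post/pin [[0.50045343 0.08949654 0.034     ]
 [0.47377715 0.25355845 0.034     ]]
off [[ 11.63628745   2.0907543 ]
 [  2.47074285 -16.75405175]
 [-14.79969948  19.24322405]]
(0.052, 0.002) [0.53836816 0.18156564]
(-0.055, 0.002) [0.43284276 0.16386279]
t 3.7 pos [0.4101 0.1574 0.2491] cur heading -81.0 turn [ 0.   -0.03 -0.52] shift [-0.0039 -0.1325  0.1491] q [ 0.48 -0.06 -0.9   1.88 -0.05  1.29 -1.82] F [-0.1 -0.9 -1.4] w 0.0611
```

Emit:
move_arm --pt "0 0 -0.5 -0.002 -0.04 0.02 0.05" --pt "0 0 -0.5 -0.003 -0.08 0.05 0.05" --pt "0 0 -0.5 -0.003 -0.12 0.09 0.05" --pt "0 0 -0.5 -0.003 -0.1325 0.13 0.05" --pt "0 0 -0.5 -0.003 -0.1325 0.165 0.05" --pt "0 0 -0.5 -0.003 -0.1325 0.187 0.05" --pt "0 0 -0.5 -0.003 -0.1325 0.195 0.05" --pt "0 0 -0.5 -0.003 -0.1325 0.195 0.05"

```text
clock: 4.5
position: [0.5404, 0.1796, 0.0532]
ee_rot: [0.763, -0.647, -0.0, 0.001]
ft_force: [0.7, 0.2, -1.1]
grip_width: 0.716
```

Run:
```python
from h import *
t=np.array([.4874,.1710]);a=np.radians(9.5);M=np.array([[np.cos(a),-np.sin(a)],[np.sin(a),np.cos(a)]])
print((manip.get_obs()['position'][:2]-t)@M)
go([*(t+M@[-.056,.001]),.052],-80.5)
```

```text
[ 0.0536764  -0.00030026]
t 4.5 pos [0.5404 0.1796 0.0532] cur heading -80.6 turn [ 0.11 -0.07 -0.11] shift [-0.0011  0.1097  0.0014] q [ 0.25  0.54 -0.81  1.77  0.46  1.02 -2.14] F [ 0.7  0.2 -1.1] w 0.0611
```

Emit:
move_arm --pt "0 0 0 -0.001 0.0 0.0012 0.05" --pt "0 0 0 -0.001 0.01 0.0012 0.05" --pt "0 0 0 -0.001 0.022 0.0012 0.05" --pt "0 0 0 -0.001 0.034 0.0012 0.05" --pt "0 0 0 -0.001 0.046 0.0012 0.05" --pt "0 0 0 -0.001 0.058 0.0012 0.05" --pt "0 0 0 -0.001 0.07 0.0012 0.05" --pt "0 0 0 -0.001 0.08 0.0012 0.05" --pt "0 0 0 -0.001 0.09 0.0012 0.05" --pt "0 0 0 -0.001 0.1 0.0012 0.05"

```text
clock: 5.5
position: [0.4409, 0.1657, 0.0528]
ee_rot: [0.763, -0.646, 0.0, 0.0]
ft_force: [-0.3, -0.4, -1.0]
grip_width: 0.714
```

Emit:
move_arm --pt "0 0 0 0 0 -0.04 0.05" --pt "0 0 0 0 -0.02 -0.08 0.05" --pt "0 0 0 0 -0.02 -0.12 0.05" --pt "0 0 0 0 -0.02 -0.16 0.05" --pt "0 0 0 0 -0.02 -0.2 0.05" --pt "0 0 0 0 -0.02 -0.2 0.05"

```text
clock: 6.1
position: [0.463, 0.1705, 0.2575]
ee_rot: [0.763, -0.646, 0.003, -0.003]
ft_force: [0.1, 0.6, -0.5]
grip_width: 0.712
```

Run:
```python
from h import *
go([.40,.03,.25],-86)
p=cams.camera_params('wrist');im=cams.camera('wrist');save(im,'w3.png');np.save('w3.npy',p,allow_pickle=True)
```

```text
t 6.1 pos [0.463  0.1705 0.2575] cur heading -80.5 turn [-0.43  0.01  5.49] shift [0.1282 0.0854 0.0069] q [ 0.5   0.12 -1.    1.75  0.11  1.32 -1.93] F [ 0.1  0.6 -0.5] w 0.0608
```

View pics/w3.png

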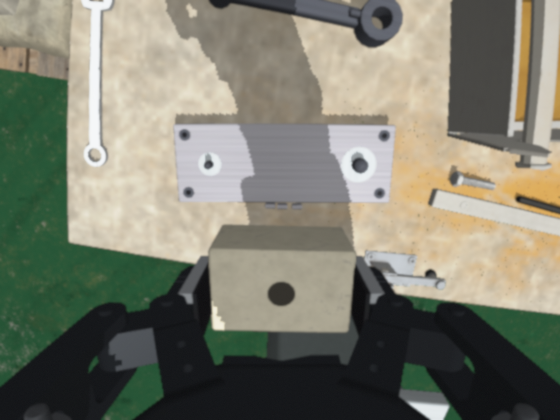

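The plate is clear. All three offcuts sit just past its front edge, at (273,205), (284,205) and (296,205). I'll check from farther back whether they are down on the bench or leaning.

Emit:
move_arm --pt "0 0 0 0.01 0.03 0 0.05" --pt "0 0 0 0.02 0.06 0 0.05" --pt "0 0 0 0.03 0.08 0 0.05" --pt "0 0 0 0.03 0.085 0 0.05" --pt "0 0 0 0.03 0.085 0 0.05"

```text
clock: 6.65
position: [0.382, 0.1252, 0.2521]
ee_rot: [0.763, -0.647, 0.0, 0.001]
ft_force: [0.2, -0.9, -1.3]
grip_width: 0.709
```

Run:
```python
from h import *
go([.40,.03,.25],-86)
p=cams.camera_params('wrist');im=cams.camera('wrist');np.save('w4.npy',p,allow_pickle=True)
a=np.radians(9.5);M=np.array([[np.cos(a),-np.sin(a)],[np.sin(a),np.cos(a)]])
u=pix(p,[[*(np.array([.4874,.171])+M@[-.045,0]),.02]])[0].astype(int);print(u,p['xyz'])
save(im,'w4.png',(max(u[0]-80,0),max(u[1]-50,0),u[0]+80,u[1]+50),5)
```

```text
t 6.65 pos [0.382  0.1252 0.2521] cur heading -80.6 turn [ 0.01 -0.09  5.42] shift [ 0.0968 -0.0022  0.0023] q [ 0.62 -0.2  -0.92  1.95 -0.16  1.31 -1.65] F [ 0.2 -0.9 -1.3] w 0.0606
[255 123] [0.45073705 0.13774461 0.37570255]
```

View pics/w4.png

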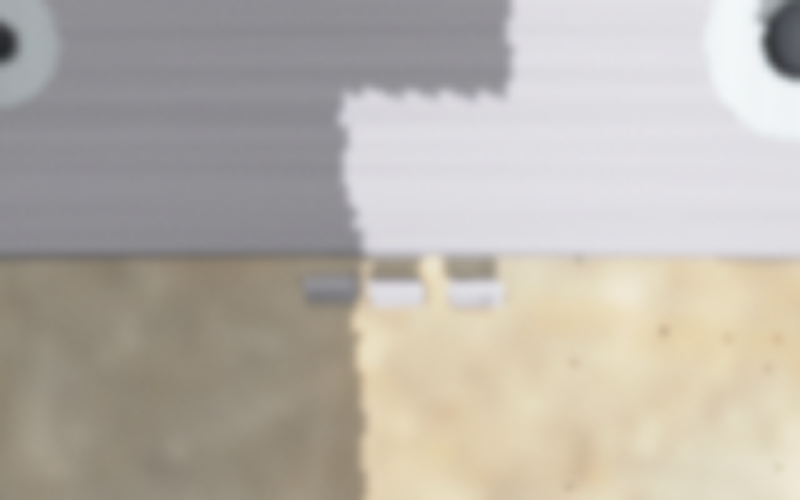

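All three offcuts stand on the bench in front of the plate with a visible gap. Next I take the block back.

Emit:
move_arm --pt "0 0 1 0.03 0.003 0 0.05" --pt "0 0 2 0.065 0.007 0 0.05" --pt "0 0 3 0.1 0.01 0 0.05" --pt "0 0 4 0.135 0.014 0 0.05" --pt "0 0 6 0.17 0.018 0 0.05" --pt "0 0 7 0.205 0.022 0 0.05" --pt "0 0 8 0.24 0.026 0 0.05" --pt "0 0 9 0.275 0.03 0 0.05" --pt "0 0 10.7 0.306 0.033 0 0.05" --pt "0 0 10.7 0.306 0.033 0 0.05"

```text
clock: 7.7
position: [0.4006, -0.1854, 0.2514]
ee_rot: [-0.698, 0.717, 0.001, -0.0]
ft_force: [-1.1, 0.4, -1.4]
grip_width: 0.714
```

Run:
```python
from h import *
go([.399,-.182,.033],-91.3)
```

```text
t 7.7 pos [ 0.4006 -0.1854  0.2514] cur heading -91.5 turn [ 0.09  0.08 -0.24] shift [-0.003   0.0013  0.2184] q [ 0.88 -0.05 -0.52  1.89 -0.03  1.3  -1.23] F [-1.1  0.4 -1.4] w 0.061
```

Emit:
move_arm --pt "0 0 0 -0.002 0.001 0.04 0.05" --pt "0 0 0 -0.002 0.001 0.085 0.05" --pt "0 0 0 -0.002 0.001 0.13 0.05" --pt "0 0 0 -0.002 0.001 0.17 0.05" --pt "0 0 0 -0.002 0.001 0.2 0.05" --pt "0 0 0 -0.002 0.001 0.212 0.05" --pt "0 0 0 -0.002 0.001 0.217 0.05" --pt "0 0 0 -0.002 0.001 0.22 0.05" --pt "0 0 0 -0.002 0.001 0.221 0.05" --pt "0 0 0 -0.002 0.001 0.221 0.05"

```text
clock: 8.7
position: [0.4002, -0.18, 0.0328]
ee_rot: [-0.7, 0.715, -0.001, 0.0]
ft_force: [0.6, 0.4, -1.0]
grip_width: 0.715
```

Emit:
move_arm --pt "0 0 0 0 0 0.001 0.05" --pt "0 0 0 0 0 0.0015 0.05" --pt "0 0 0 0 0 0.0015 0.05"

```text
clock: 9.0
position: [0.3995, -0.1798, 0.0305]
ee_rot: [-0.699, 0.715, -0.0, -0.0]
ft_force: [0.1, -0.1, -2.0]
grip_width: 0.716
```

Emit:
move_arm --pt "0 0 0 0 0 0.0008 0.05" --pt "0 0 0 0 0 0.0015 0.05" --pt "0 0 0 0 0 0.0015 0.05"

```text
clock: 9.3
position: [0.3996, -0.1798, 0.0303]
ee_rot: [-0.699, 0.715, -0.0, -0.001]
ft_force: [-9.9, 4.2, 26.5]
grip_width: 0.711
```

Contact. I'll ease off slightly, then open and lift.

Emit:
move_arm --pt "0 0 0 0 0 -0.001 0.05" --pt "0 0 0 0 0 -0.001 0.085" --pt "0 0 0 0 0 -0.001 0.085" --pt "0 0 0 0 0 -0.001 0.085" --pt "0 0 0 0 0 -0.001 0.085" --pt "0 0 0 0 0 -0.03 0.085" --pt "0 0 0 0 0 -0.07 0.085" --pt "0 0 0 0 0 -0.12 0.085" --pt "0 0 0 0 0 -0.17 0.085" --pt "0 0 0 0 0 -0.22 0.085"

```text
clock: 10.3
position: [0.399, -0.1793, 0.2509]
ee_rot: [-0.7, 0.715, -0.0, -0.0]
ft_force: [1.2, -0.9, 0.1]
grip_width: 0.997
```

Run:
```python
from h import *
go([.41,.15,.25],-90)
p=cams.camera_params('wrist');im=cams.camera('wrist')
u=pix(p,[.399,-.18,.034])[0].astype(int);print(u)
save(im,'w5.png',(u[0]-70,u[1]-50,u[0]+70,u[1]+50),5)
```

```text
t 10.3 pos [ 0.399  -0.1793  0.2509] cur heading -91.2 turn [-0.01 -0.01 -1.2 ] shift [-0.3295 -0.004   0.0008] q [ 0.89 -0.06 -0.54  1.9  -0.03  1.3  -1.23] F [ 1.2 -0.9  0.1] w 0.0851
[282 186]
```

View pics/w5.png

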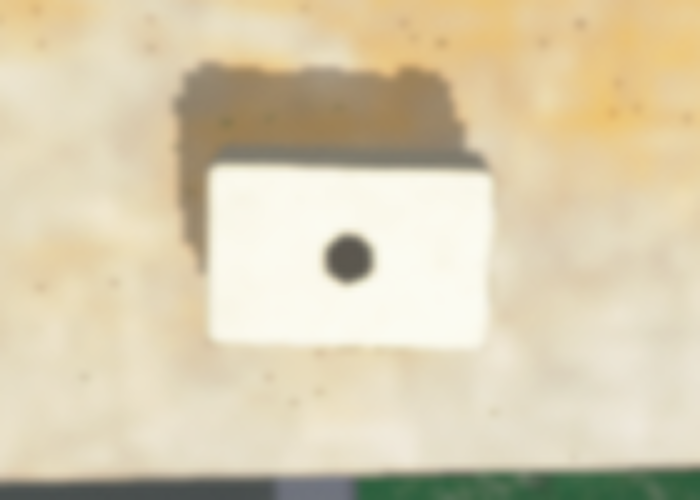

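The block stands upright, dark mark up, at its old place. Now to the lever.

Emit:
move_arm --pt "0 0 -6 -0.035 0 0 0.085" --pt "0 0 -12 -0.07 0 0 0.085" --pt "0 0 -18 -0.105 0 0 0.085" --pt "0 0 -24 -0.14 0 0 0.085" --pt "0 0 -30 -0.175 0 0 0.085" --pt "0 0 -36 -0.21 0 0 0.085" --pt "0 0 -42 -0.245 0 0 0.085" --pt "0 0 -48 -0.28 0 0 0.085" --pt "0 0 -54 -0.31 0 0 0.085" --pt "0 0 -60 -0.33 -0.005 0 0.085" --grip_force 100

```text
clock: 11.35
position: [0.4109, 0.1525, 0.2489]
ee_rot: [0.964, -0.266, 0.0, 0.0]
ft_force: [-0.9, -1.0, -0.0]
grip_width: 0.996
```

Run:
```python
from h import *
go([.60,.13,.25],-2.2)
```

```text
t 11.35 pos [0.4109 0.1525 0.2489] cur heading -30.8 turn [  0.    -0.04 -28.64] shift [ 0.1739 -0.0776 -0.001 ] q [ 0.52 -0.06 -0.92  1.88 -0.05  1.29 -0.93] F [-0.9 -1.  -0. ] w 0.0851
```

Emit:
move_arm --pt "0 0 -5 0.025 -0.011 0 0.085" --pt "0 0 -10 0.055 -0.025 0 0.085" --pt "0 0 -15 0.09 -0.04 0 0.085" --pt "0 0 -20 0.125 -0.056 0 0.085" --pt "0 0 -25 0.155 -0.069 0 0.085" --pt "0 0 -28.6 0.174 -0.078 0 0.085" --pt "0 0 -28.6 0.174 -0.078 0 0.085" --pt "0 0 -28.6 0.174 -0.078 0 0.085"

```text
clock: 12.15
position: [0.6004, 0.127, 0.2482]
ee_rot: [1.0, -0.023, -0.001, -0.0]
ft_force: [-0.2, 0.0, -0.2]
grip_width: 0.991
```

Run:
```python
from h import *
go([.655,.157,.15],-2.2)
p=cams.camera_params('wrist');im=cams.camera('wrist');np.save('w6.npy',p,allow_pickle=True);save(im,'w6.png',None,1.4)
```

```text
t 12.15 pos [0.6004 0.127  0.2482] cur heading -2.7 turn [-0.04  0.08 -0.45] shift [ 0.0533 -0.0324  0.0981] q [ 0.39  0.45 -0.9   1.46  0.35  1.4  -0.57] F [-0.2  0.  -0.2] w 0.0846
```

View pics/w6.png

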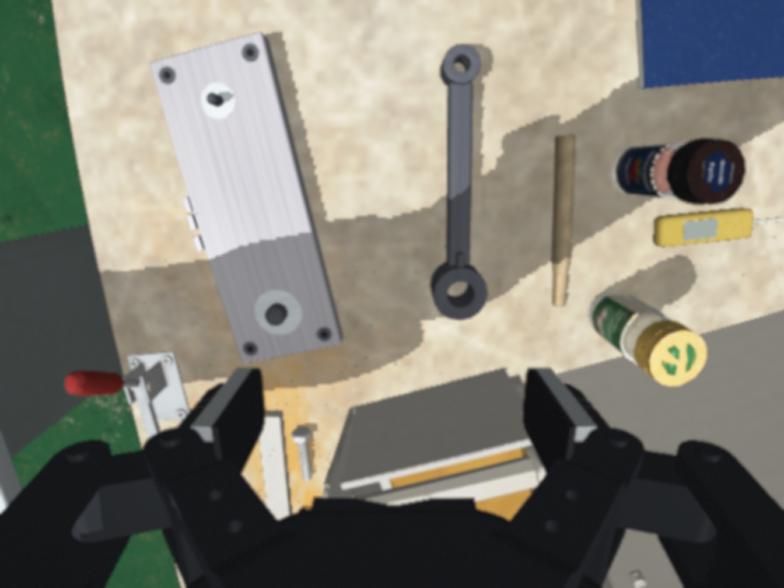

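Lever boss top at (459,291) and eye top at (461,66) in this enlarged picture. Plate corners are at (152,63), (265,33), (341,340) and (243,361). Everything else is undisturbed.

Run:
```python
from h import *
p=np.load('w6.npy',allow_pickle=True).item()
s=lambda L:np.array(L)/1.4
w=world(p,s([(459,291),(461,66)]),[.036,.028]);print(w,'d',np.linalg.norm(w[1,:2]-w[0,:2]))
t,th,e=fit([(0,0),(0,.17)],w);print('lever',t,th,e)
L=np.array([(-45,125),(45,125),(45,-125),(-45,-125),(0,-85),(0,85)])/1e3
w=world(p,s([(152,63),(265,33),(341,340),(243,361),(276,315),(213,99)]),[.02]*4+[.034]*2)
print('fix4',fit(L[:4],w[:4]),'all',fit(L,w),w[4:])
a=np.radians(th);B=t+.059*np.array([-np.sin(a),np.cos(a)]);print('bal',B)
go([*B,.12],th)
```

```text
[[0.65047514 0.10335153 0.036     ]
 [0.65467744 0.26815346 0.028     ]] d 0.16485549431091767
lever [0.65040957 0.10078012] -1.4606746494977754 [0.00257225 0.00257225]
fix4 (array([0.48959163, 0.17245307]), np.float64(9.134352147450812), array([0.00291473, 0.00330794, 0.00416648, 0.00211531])) all (array([0.48957421, 0.17224162]), np.float64(9.222205264143664), array([0.00272047, 0.0031508 , 0.00433055, 0.00235207, 0.00101308,
       0.00184158])) [[0.50357036 0.08928194 0.034     ]
 [0.47550838 0.25435552 0.034     ]]
bal [0.65191353 0.15976094]
t 12.2 pos [0.6    0.1272 0.2486] cur heading -2.6 turn [-0.01  0.04 -1.17] shift [ 0.0504 -0.0349  0.1286] q [ 0.39  0.45 -0.9   1.46  0.35  1.4  -0.57] F [-0.2  0.3  1.1] w 0.0852
```

Emit:
move_arm --pt "0 0 -0.8 0.025 -0.016 0.01 0.07" --pt "0 0 -0.8 0.0515 -0.034 0.04 0.055" --pt "0 0 -0.8 0.0515 -0.034 0.08 0.055" --pt "0 0 -0.8 0.0515 -0.034 0.12 0.055" --pt "0 0 -0.8 0.0515 -0.034 0.12 0.055" --pt "0 0 -0.8 0.0515 -0.034 0.12 0.055"

```text
clock: 12.8
position: [0.6534, 0.1584, 0.1301]
ee_rot: [1.0, -0.016, 0.0, 0.0]
ft_force: [0.5, 0.7, 0.1]
grip_width: 0.645
```

Run:
```python
from h import *
go([.653,.1585,.022],-1.8)
p=cams.camera_params('wrist');im=cams.camera('wrist');np.save('w7.npy',p,allow_pickle=True);save(im,'w7.png',None,1.4)
print(pix(p,[[.651,.0995,.036],[.656,.269,.028]])*1.4)
```

```text
t 12.8 pos [0.6534 0.1584 0.1301] cur heading -1.8 turn [ 0.01 -0.01 -0.02] shift [-4.000e-04 -1.000e-04  1.081e-01] q [ 0.26  0.66 -0.83  1.43  0.49  1.27 -0.64] F [0.5 0.7 0.1] w 0.0551
[[392.71548612 412.45658397]
 [392.35693359  83.21261791]]
```

View pics/w7.png

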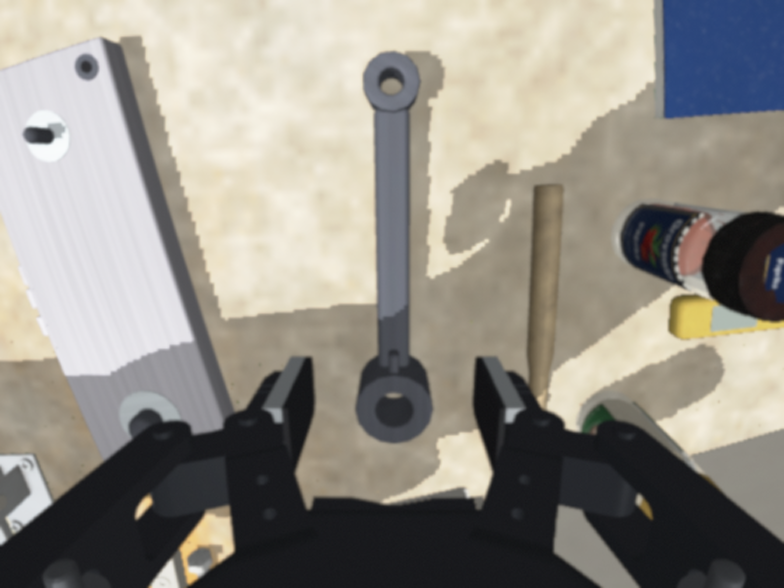

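Boss top at (394,408) and eye top at (391,80), 3–4 px off the prediction. Balance point is therefore about (0.6528, 0.1603), lever yaw -1.2°.

Emit:
move_arm --pt "0 0 -0.5 0 -0.002 0.04 0.055" --pt "0 0 -0.5 -0.0005 -0.002 0.075 0.055" --pt "0 0 -0.5 -0.0005 -0.002 0.1 0.055" --pt "0 0 -0.5 -0.0005 -0.002 0.1075 0.055" --pt "0 0 -0.5 -0.0005 -0.002 0.1075 0.055" --pt "0 0 -0.5 -0.0005 -0.002 0.1075 0.005" --pt "0 0 -0.5 -0.0005 -0.002 0.1075 0.005" --pt "0 0 -0.5 -0.0005 -0.002 0.1075 0.005" --pt "0 0 -0.5 -0.0005 -0.002 0.1075 0.005" --pt "0 0 -0.5 -0.0005 -0.002 0.1075 0.005" --grip_force 110

```text
clock: 13.85
position: [0.6541, 0.1606, 0.0235]
ee_rot: [1.0, -0.012, 0.001, -0.0]
ft_force: [-3.6, -1.0, 9.2]
grip_width: 0.187
```

Emit:
move_arm --pt "0 0 0 0 0 0 0.005" --pt "0 0 0 0 0 0 0.005" --pt "0 0 0 0 0 -0.005 0.005" --pt "0 0 0 0 0 -0.015 0.005" --pt "0 0 0 0 0 -0.03 0.005" --pt "0 0 0 0 0 -0.05 0.005" --pt "0 0 0 0 0 -0.075 0.005" --pt "0 0 0 0 0 -0.1 0.005" --pt "0 0 0 0 0 -0.115 0.005" --pt "0 0 0 0 0 -0.115 0.005"

```text
clock: 14.85
position: [0.6545, 0.161, 0.1397]
ee_rot: [1.0, -0.012, 0.002, -0.001]
ft_force: [0.0, -0.2, -6.6]
grip_width: 0.182
```

Run:
```python
from h import *
go([.49,.15,.14],9.2); print(manip.get_obs()['torque'])
p=cams.camera_params('wrist');im=cams.camera('wrist');np.save('w8.npy',p,allow_pickle=True);save(im,'w8.png',None,1.4)
```

```text
t 14.85 pos [0.6545 0.161  0.1397] cur heading -1.3 turn [ -0.04  -0.27 -10.52] shift [-0.1642  0.0148 -0.001 ] q [ 0.26  0.65 -0.83  1.42  0.49  1.28 -0.64] F [ 0.  -0.2 -6.6] w 0.0156
[ 0.01582548 -0.10918725 -0.02528049]
```

View pics/w8.png

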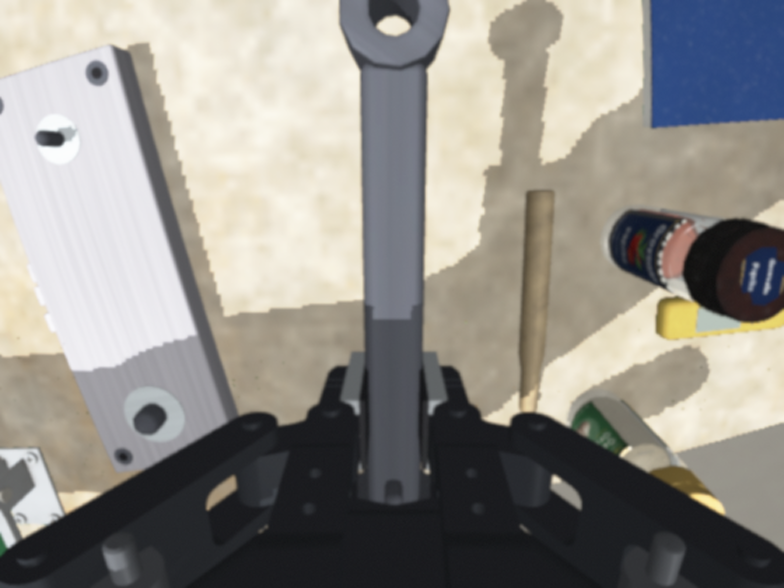

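The lever is held: 6.6 N on the wrist, almost no moment. Eye at about (394,14), bar centred between the pads. Now I carry it over the fixture.

Emit:
move_arm --pt "0 0 -1 -0.015 0.002 0 0.005" --pt "0 0 -2.5 -0.035 0.004 0 0.005" --pt "0 -0.1 -4 -0.06 0.007 0 0.005" --pt "0 -0.2 -5.5 -0.085 0.01 0 0.005" --pt "0 -0.2 -7 -0.11 0.013 0 0.005" --pt "0 -0.2 -8.5 -0.135 0.016 0 0.005" --pt "0 -0.2 -10 -0.153 0.018 0 0.005" --pt "0 -0.2 -10.5 -0.1615 0.0184 0 0.005" --pt "0 -0.2 -10.5 -0.1615 0.0184 0.01 0.005" --pt "0 -0.2 -10.5 -0.1615 0.0184 0.015 0.005"

```text
clock: 15.9
position: [0.4916, 0.1451, 0.1201]
ee_rot: [0.997, 0.079, -0.002, 0.0]
ft_force: [0.5, -0.7, -6.7]
grip_width: 0.18
```

Run:
```python
from h import *
go([.4926,.1463,.1075],9.25)
for n in ('wrist','scene','top'):
    p=cams.camera_params(n);im=cams.camera(n);np.save(f'z_{n}.npy',p,allow_pickle=True);cv2.imwrite(f'z_{n}.png',cv2.cvtColor(im,cv2.COLOR_RGB2BGR))
    print(n,pix(p,[[.4926,.1463,.12],[.5022,.0877,.12],[.4746,.2555,.12],[.4746,.2555,.034],[.5022,.0877,.034]]).round())
```

```text
t 15.9 pos [0.4916 0.1451 0.1201] cur heading 9.1 turn [-0.    0.23 -0.13] shift [ 0.0012 -0.001   0.0126] q [ 0.49  0.37 -1.    1.86  0.35  1.1  -0.48] F [ 0.5 -0.7 -6.7] w 0.0153
wrist [[284. 287.]
 [284. 392.]
 [284.   3.]
 [283.  53.]
 [283. 300.]]
scene [[224. 207.]
 [239. 211.]
 [197. 198.]
 [200. 217.]
 [240. 230.]]
top [[208. 241.]
 [229. 237.]
 [168. 247.]
 [174. 251.]
 [232. 242.]]
```

Emit:
move_arm --pt "0 0.2 -0.1 0.001 -0.001 0.004 0.005" --pt "0 0.2 -0.1 0.001 -0.001 0.009 0.005" --pt "0 0.2 -0.1 0.001 -0.001 0.0125 0.005" --pt "0 0.2 -0.1 0.001 -0.001 0.0125 0.005" --pt "0 0.2 -0.1 0.001 -0.001 0.0125 0.005"

```text
clock: 16.55
position: [0.4922, 0.1468, 0.1087]
ee_rot: [0.997, 0.081, -0.0, -0.0]
ft_force: [-0.1, -0.5, -7.3]
grip_width: 0.187
```

Run:
```python
from h import *
go([.4926,.1463,.1075],9.25)
C=np.zeros((600,800,3),np.uint8)
w=cams.camera('wrist');s=cams.camera('scene');t=cams.camera('top')
for n in('wrist','scene','top'): np.save(f'f_{n}.npy',cams.camera_params(n),allow_pickle=True)
rs=lambda a,f:cv2.resize(a,None,fx=f,fy=f,interpolation=cv2.INTER_CUBIC)
a=rs(w[0:150,120:440],2.5);C[:375,:800]=a[:375,:800]
b=rs(s[180:236,175:275],4);C[375:375+224,:400]=b
b=rs(t[215:271,150:250],4);C[375:375+224,400:800]=b
save(C,'fin1.png')
p=cams.camera_params('wrist');print(pix(p,[[.4747,.2556,.112],[.4747,.2556,.084],[.4746,.2555,.034]]))
```

```text
t 16.55 pos [0.4922 0.1468 0.1087] cur heading 9.3 turn [-0.02  0.    0.03] shift [0.0004 0.0006 0.0012] q [ 0.48  0.39 -0.99  1.87  0.37  1.08 -0.5 ] F [-0.1 -0.5 -7.3] w 0.016
[[282.4219816    4.67843214]
 [282.06397184  27.39162986]
 [281.48529186  51.78657144]]
```

View pics/fin1.png

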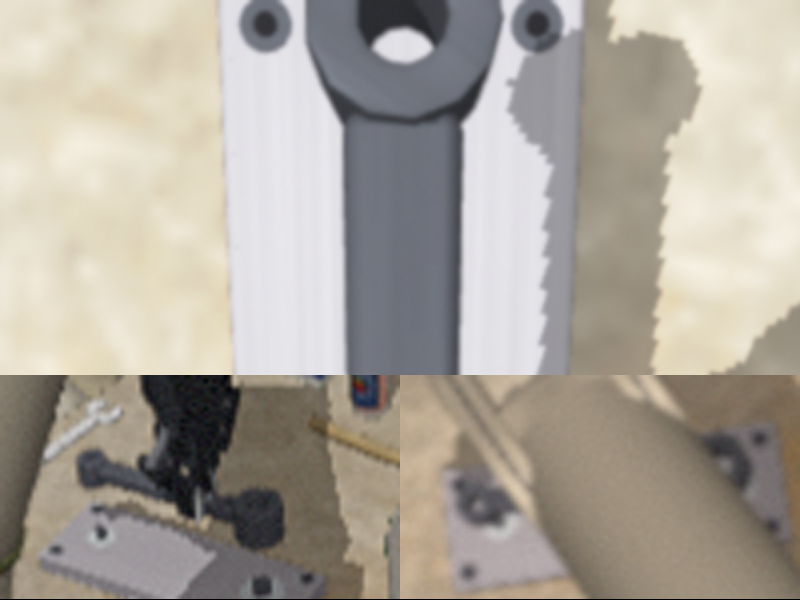

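Run:
```python
from h import *
g=lambda n:np.load(f'f_{n}.npy',allow_pickle=True).item()
c=np.array([.4885,.1716]);a=np.radians(9.25);d=np.array([-np.sin(a),np.cos(a)])
P,Q=c-.085*d,c+.085*d; z0=.1087-.0235;print(P,Q,z0)
for k in('scene','top'):
    print(k,'eye mid',pix(g(k),[*Q,z0+.014]),'boss mid',pix(g(k),[*P,z0+.018]),'eyetop',pix(g(k),[*Q,z0+.028]),'bosstop',pix(g(k),[*P,z0+.036]))
p=g('wrist'); q=R.from_quat(p['rotation']).inv().apply(np.array([*Q,z0+.028])-p['xyz']);print('eye top depth',-q[2])
th=np.linspace(0,2*np.pi,73);ring=np.array([[Q[0]+.014*np.cos(t),Q[1]+.014*np.sin(t),z0+.028] for t in th]);u=pix(p,ring);print('ring pred crop x',(u[:,0].min()-120)*2.5,(u[:,0].max()-120)*2.5,'bottom',u[:,1].max()*2.5)
for dy in(-.003,-.0015,.0015):
  for dz in (-.004,0,.004):
    u=pix(p,ring+[*(dy*d),dz]);print(dy,dz,((u[:,0].min()-120)*2.5).round(),((u[:,0].max()-120)*2.5).round(),(u[:,1].max()*2.5).round())
```

```text
[0.50216312 0.08770531] [0.47483688 0.25549469] 0.0852
scene eye mid [[197.69241232 202.76602198]] boss mid [[239.06057748 215.16198506]] eyetop [[197.25490358 199.62963669]] bosstop [[238.77300805 211.04693546]]
top eye mid [[169.71595508 247.7760359 ]] boss mid [[229.80837612 238.32587185]] eyetop [[168.64574524 247.01015005]] bosstop [[229.15081431 237.22419952]]
eye top depth 0.10397187735708056
ring pred crop x 304.0443012018892 509.88112314580604 bottom 118.03280667511274
-0.003 -0.004 308.0 506.0 146.0
-0.003 0 304.0 509.0 141.0
-0.003 0.004 301.0 513.0 135.0
-0.0015 -0.004 308.0 506.0 135.0
-0.0015 0 304.0 510.0 129.0
-0.0015 0.004 301.0 514.0 123.0
0.0015 -0.004 307.0 506.0 113.0
0.0015 0 304.0 510.0 107.0
0.0015 0.004 300.0 514.0 100.0
```

Emit:
move_arm --pt "0 0 0 0 -0.001 0.001 0.005" --pt "0 0 0 0 -0.001 0.001 0.005" --pt "0 0 0 0 -0.001 0.001 0.005" --pt "0 0 0 0 -0.001 0.001 0.005" --pt "0 0 0 0 -0.001 0.001 0.005"

```text
clock: 17.2
position: [0.492, 0.1477, 0.1078]
ee_rot: [0.997, 0.081, 0.0, -0.0]
ft_force: [-0.3, 0.5, -6.7]
grip_width: 0.183
```

Run:
```python
from h import *
go([.4926,.1463,.1075],9.25); o=manip.get_obs(); print(np.abs(o['joint_velocities']).max(), o['torque'])
C=np.zeros((600,800,3),np.uint8)
rs=lambda a,f:cv2.resize(a,None,fx=f,fy=f,interpolation=cv2.INTER_CUBIC)
s=cams.camera('scene');C[:350]=rs(s[180:236,165:293],6.25)[:350]
w=cams.camera('wrist');b=rs(w[0:200],1.25);C[350:600,50:750]=b
save(C,'fin2.png')
```

```text
t 17.2 pos [0.492  0.1477 0.1078] cur heading 9.3 turn [-0.01 -0.    0.03] shift [0.0003 0.0015 0.0003] q [ 0.47  0.39 -0.99  1.88  0.37  1.07 -0.5 ] F [-0.3  0.5 -6.7] w 0.0157
0.0022320097697107414 [-0.00252915  0.04005358  0.00323219]
```

```bash
python3 -c "
from workcell import manip
print(manip.hand_in())"
```

```text
the job is handed in; nothing more can be done
None
```

The job is handed in at about 17 s of the 67 s. I wiped the three offcuts off the plate in one pass with the cream block. I then set the block back upright at its old place, and gripped the lever at its balance point. It ended held over the fixture.

**Offcuts and block:** wrist pictures showed the plate clear, all three offcuts on the bench in front of it, and the block standing upright. I saw no offcut contact with the fingers.

**Lever at the end:**
- **Position:** by calculation the underside is about 84 mm above the bench, 50 mm above the tops of the post and pin. I estimate centring to about 1–3 mm.
- **Level and steadiness:** the moment about the grip was near zero and the joints were almost still (0.002 rad/s). The wrist carried 6.7 N.

**Disagreements between checks:**
- Separate measurements of the lever and fixture differed by 2–3 mm.
- The top view put the eye about 4 mm nearer the boss side, so I moved the lever 1 mm towards the pin before handing in.
- The eye looked about 5% small in the wrist view. That could mean it sits a few mm low, but the scene view and the moment both read level.
- I could not view the final confirmation picture because the 12-picture limit was reached. The pose after that last 1 mm move is checked by numbers only.

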